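# Tighten the castle nut of the tape-roll stand and lock it

## Robot

A 7-joint arm with a two-finger parallel gripper is mounted at the origin on a cart in front of the work surface, level with it; the furniture and walls round the work are solid. World frame = base frame: x ahead of the robot, y to its left, z up, the work surface at z = 0. Lengths are in m, angles in rad, forces in N, time in s.
With the tool pointing down it reaches from about 0.425 to 0.875 m from the base axis. Payload 4.7 kg.
Tool frame: the origin (TCP) lies where the fingers leave the gripper's body, on its centre line; the fingertips stand 70 mm ahead of it and the grasp point (between the pads) lies 51 mm ahead of it; z points along the fingers, y is the line along which they close (so a half turn about z gives the same grasp; the last joint's range is limited). The gripper opens to 87 mm and grips with 3 to 60 N. Pads are 19 mm wide; open, the fingers measure 117 mm over their backs; the gripper's body (75 mm by 190 mm) begins 51 mm behind the grasp point.
Start: joints at [1.291, 0.321, -0.07, 1.45, 0.023, 1.371, -0.057], TCP at [0.188, -0.622, 0.292] pointing down, gripper open.
Joint ranges: [-2.86, 2.86], [-0.3, 2.09], [-1.38, 1.24], [0.06, 2.45], [-1.56, 4.7], [0.09, 2.05], [-2.69, 2.69]. Speed limits (rad/s): [2.57, 2.57, 3.14, 3.14, 3.14, 3.14, 3.14].

## Interface

Orientations are given as a rotation vector (axis times angle).
In Python, from bench import ctrl gives the robot as it stands.
- The arm moves only by the tool drive_tool, never from a script. Its argument "motion" is a list of rows, each a list of 3 entries, a list of its own where there are three numbers: the shift along the tool's x, y, z in cm, then the turn, a rotation vector about the tool's x, y, z in degrees, then the opening, from -1 (shut) to 1 (fully open). In form: [[[x, y, z], [ax, ay, az], claw], ...]. A call has 1 to 12 rows; each row shifts and turns the commanded pose from where the row before left it, along the tool's axes as they then stand; what a row does not reach is not made up. A row lasts 1/8 s, in which the tool goes at most 62.5 mm and 10.7 degrees, less where a joint would pass 70% of its speed; a pose out of reach is approached as far as the arm can. A call with a gripper value outside its range is refused whole. The fingers move at their own pace and stop on an object; "force" is the grip in N (left out, the last holds). Time passes only in rows, so rows that do not move let the fingers close. It gives the time, the measured TCP pose, the force, the opening and the grip force at its end, in the units of the state.
- ctrl.get_state(): the state, without advancing time (a new reading comes with each control period).
- ctrl.get_image(name): name is "side" or "top" or "wrist"; returns the picture (420x560x3 uint8, red, green, blue); there is no depth.
- ctrl.calibration(name): a dict with "K" (3x3 intrinsics, pixels), "origin" and "attitude" of the camera in the world; the wrist camera has in their place "tool_from_camera" (4x4, takes a point from camera to tool coordinates, whose origin is the TCP and whose axes are the flange's). Camera axes: x right, y up, looking along -z (the intrinsics and any distortion apply to the point x, -y, -z); pixel columns grow to the right and rows downward; lengths in m; the calibration is good to about 2 mm. A picture is of the moment at which its call begins: read the wrist's pose just before it. calibration takes no time and is no camera call.
- ctrl.close_job(): hands the job in; it is judged then, once.
The state is a dict: "time": time; "joint_positions": joint angles; "qd": joint speeds; "joint_torque": joint torques, N m; "position": TCP position; "tool_rot": TCP orientation; "ft_force": force on the tool from outside, world axes, zero at the start; "torque": the same for the moment, N m; "grip_width": opening from 0.0 (shut) to 1.0 (fully open); "grip_force": force on a finger pad.
Only numpy, scipy, OpenCV 4.12 (cv2) and the standard library are available. Lean on these libraries where they do the work, as an engineer would, in place of code of your own. Each camera call takes 0.05 s, during which the arm holds its last target. There are 200 camera calls.

## Task

Tighten the castle nut on the tape-roll stand: push its red lever clockwise (seen from above) until the nut goes stiff, then a little further until the next slot lines up with the brass keeper. Then nudge the keeper fully home into the slot by its small black ridge, and let go. Leave the other things on the bench where they are.

Things in the scene. Friction and masses are not known exactly. Their poses are not given: they have to be found in the camera images.
- roll_stand: Fixed stand (place and yaw vary): blue base plate 120 x 186 x 10 mm, tape roll 94 mm wide on an upright 28 mm steel axle, top 96 mm above the bench. Origin on the bench under the axle, z up. Grey keeper housing, 38 mm wide, on the stand's -y side, 52 to 106 mm from the axle, its top 92 mm high. The axle's 10 mm cross hole and the keeper lie on the stand's y axis.
- nut_axis (a point): Point on the axle's centre line, 78 mm above the bench, at the foot of the nut's slotted crown (78 to 90 mm high, 46 mm across, six slots 10 mm wide, 60 degrees apart). It does not move.
- lever_grip (a point): Centre of the nut's lever, 100 mm from the axle, 72 mm above the bench. The lever is one with the nut, midway between two slots: a level bar with a red round grip 16 mm thick, 66 to 126 mm from the axle, nothing below it but the low base plate. x points outward along it. With the right slot lined up it points 120 degrees counterclockwise (from above) of the stand's +x.
- nut_run (a joint): Free run of the nut on its thread, rad, clockwise from above positive: 0 = slack, stop at 0.70 = nut snug against its washer. Turns easily (0.08 N m, under 1 N at 100 mm along the lever). Starts at 0 to 0.4.
- axle_nut (a joint): Further turning once nut_run is at its stop, rad, clockwise, 0 to 0.85. Stiff (0.35 N m, 3.5 N at 100 mm); stays where left. Starts at 0 to 0.3; at 0.55 a slot faces the keeper (nut_run at its stop). The lever's whole angle is nut_run + axle_nut: 1.25 rad when tight and lined up. Turning back undoes nut_run first.
- keeper_ridge (a point): Middle of the foot of the black ridge on the brass keeper, flush with the housing's top, 92 mm above the bench; moves with the keeper, 78 mm from the axle at the start. The ridge is 18 mm long across the slide direction, 5 mm thick along it and 6 mm high. The keeper slides along the stand's +y, toward the axle.
- keeper (a joint): Travel of the keeper, m: 0 = drawn back (start), 0.014 = fully home at its stop, its 5 mm wide tongue through a slot of the nut into the axle's cross hole. A spring ball resists at half travel (about 5 N); past it the keeper stays. The tongue strikes the nut if no slot faces it.
- parts_dish: Bystander: round steel dish of small screws, 96 mm wide, 26 mm high; origin under its centre.
- screwdriver: Bystander: blue screwdriver lying down, 182 mm long, 26 mm thick; origin on the bench under the tool.
- copper_link: Bystander: flat plated copper bar 20 x 110 x 5 mm; origin under its centre.
- tape_black: Bystander: small roll of black tape lying flat, 53 mm wide, 19 mm high; origin under its centre.

How it is judged:
On the way:
1. the nut is snug and turned on until a slot lines up with the keeper, the keeper still drawn back (value of joint nut_run above 0.66 rad and value of joint axle_nut between 0.45 and 0.65 rad and value of joint keeper below 0.004 m), for 0.2 s.
At the end, for the whole second after the job is handed in: The nut is snug (nut_run above 0.66) and lined up (axle_nut between 0.45 and 0.65), the keeper is home in the slot (more than 11.5 of its 14 mm), and nut and keeper are at rest (value of joint nut_run above 0.66 rad and value of joint axle_nut between 0.45 and 0.65 rad and value of joint keeper above 0.0115 m and velocity of joint axle_nut between -0.05 and 0.05 rad/s and velocity of joint keeper between -0.005 and 0.005 m/s); the robot touches nothing.
It fails at once if a bystander (dish, screwdriver, copper bar or black tape) is moved more than 30 mm (distance of any of parts_dish, screwdriver, copper_link, tape_black from where it was at the start of the episode above 0.03 m).
It also fails if it takes over 45 s, if anything falls off the work surface, if the arm or the gripper's body presses on something with over 40 N, if the wrist force passes 120 N, or if a joint passes its speed limit or range.

## Working session

There is one attempt and no reset: what is moved stays moved. The work goes in short steps, Python scripts to look and compute and a tool call to move; the robot and the scene stay as the last step left them, time stands still between calls to the robot, and variables do not carry over. Pictures are saved under pics/ and viewed, at most 10 in all, crops included, and the job is handed in when it is done.

Besides the shell and the picture viewer there is one more tool, called as name(argument=value, ...), one argument or row to a line, values as JSON. drive_tool: Moves the arm, as the interface text tells. Its arguments: {"type":"object","properties":{"motion":{"type":"array","items":{"type":"array"}},"force":{"type":"number"}},"required":["motion"]}

```bash
mkdir -p pics; cat > h.py <<'E'
import numpy as np, cv2
from bench import ctrl
from scipy.spatial.transform import Rotation as R
def cam(name, st=None):
    c=ctrl.calibration(name); K=np.array(c["K"])
    if name=="wrist":
        T=np.eye(4); T[:3,:3]=R.from_rotvec(st["tool_rot"]).as_matrix(); T[:3,3]=st["position"]
        M=T@np.array(c["tool_from_camera"]); return K,M[:3,3],M[:3,:3],c
    A=np.array(c["attitude"]); 
    A=A if A.shape==(3,3) else R.from_rotvec(A).as_matrix()
    return K,np.array(c["origin"]),A,c
def ray(cm,uv):
    K,o,A,c=cm; d=np.array(c.get("distortion",np.zeros(5)),float).ravel()
    p=cv2.undistortPoints(np.array([[uv]],float),K,d)[0,0]
    return o,A@np.array([p[0],-p[1],-1])
def onz(cm,uv,z):
    o,d=ray(cm,uv); return o+d*(z-o[2])/d[2]
def proj(cm,P):
    K,o,A,c=cm; d=np.array(c.get("distortion",np.zeros(5)),float).ravel()
    q=A.T@(np.array(P)-o); return cv2.projectPoints(np.array([[q[0],-q[1],-q[2]]]),np.zeros(3),np.zeros(3),K,d)[0].ravel()
E
python3 - <<'E'
from h import *
for n in ("top","side","wrist"):
    print(n,ctrl.calibration(n)); cv2.imwrite(f"pics/{n}0.png",ctrl.get_image(n)[:,:,::-1])
print(ctrl.get_state())
E
```

```text
top {'K': array([[406.81762541,   0.        , 281.36234468],
       [  0.        , 406.81762541, 214.17485232],
       [  0.        ,   0.        ,   1.        ]]), 'origin': array([ 0.40249839, -0.06105098,  1.28385157]), 'attitude': array([ 0.07947808, -0.08267516, -1.56712864])}
side {'K': array([[388.21245888,   0.        , 281.35838001],
       [  0.        , 388.21245888, 212.59366341],
       [  0.        ,   0.        ,   1.        ]]), 'origin': array([0.08109324, 0.64229053, 0.83668289]), 'attitude': array([ 0.32655822, -1.09844336, -2.407154  ])}
wrist {'K': array([[344.36318523,   0.        , 275.03598142],
       [  0.        , 344.36318523, 203.36791173],
       [  0.        ,   0.        ,   1.        ]]), 'tool_from_camera': array([[-7.69914473e-04,  9.60706318e-01,  2.77565809e-01,
         7.62463639e-02],
       [ 9.99999680e-01,  6.79364594e-04,  4.22402058e-04,
        -2.96979144e-04],
       [ 2.17235942e-04,  2.77566046e-01, -9.60706533e-01,
        -9.13548657e-02],
       [ 0.00000000e+00,  0.00000000e+00,  0.00000000e+00,
         1.00000000e+00]])}
{'time': 0.15, 'joint_positions': array([ 1.29107194,  0.32161183, -0.07007295,  1.45135063,  0.02261962,
        1.37080155, -0.05689234]), 'qd': array([ 1.18648511e-05, -3.07761775e-03, -8.91023190e-04, -3.69755167e-03,
        2.38882112e-03, -2.85337561e-04,  1.67132487e-03]), 'joint_torque': array([-9.92104447e-06, -4.91795039e+01, -4.04674010e-01, -3.12876213e+01,
       -6.39511971e-02,  4.05115506e-02,  1.04710346e-04]), 'position': array([ 0.18811188, -0.62187041,  0.29146134]), 'tool_rot': array([-3.10640917e+00, -4.59718989e-01,  4.84751093e-04]), 'ft_force': array([ 0.53936946, -0.76390128,  0.31653295]), 'torque': array([ 0.0384595 ,  0.0105754 , -0.03474195]), 'grip_force': 0.0, 'grip_width': 1.0008436904657574}
```

View pics/top0.png

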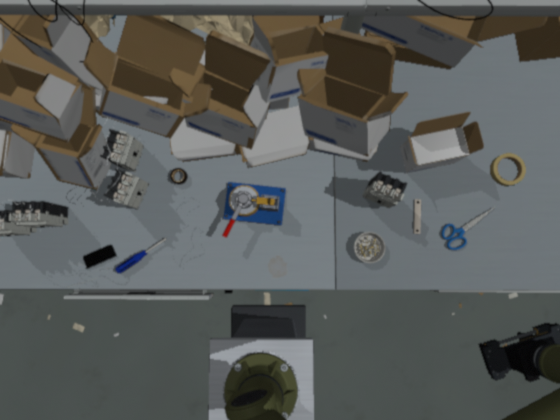

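View pics/side0.png

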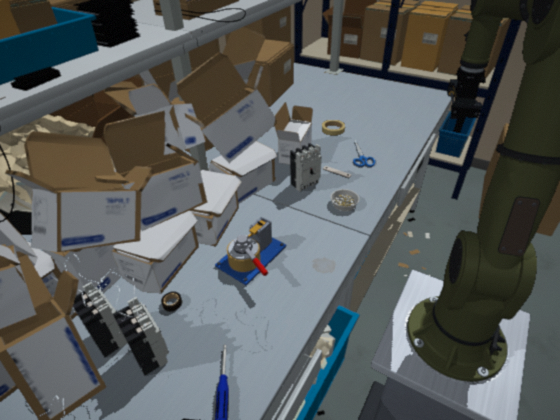

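The top view shows the stand at about (254,203), with the axle near (243,200), the keeper to its right, and the red lever pointing down-left to (229,228). The side view agrees, and there is free space all round the stand. The bystanders are well away from it.

```bash
cat > m.py <<'E'
from h import *
img=cv2.imread("pics/top0.png"); cm=cam("top")
hsv=cv2.cvtColor(img,cv2.COLOR_BGR2HSV)
roi=np.zeros(img.shape[:2],np.uint8); roi[175:245,210:300]=255
red=cv2.inRange(hsv,(0,150,90),(6,255,255))|cv2.inRange(hsv,(172,150,90),(180,255,255)); red&=roi
blue=cv2.inRange(hsv,(100,130,40),(125,255,255))&roi
yx=np.argwhere(red)[:,::-1].astype(float); c=yx.mean(0); print("red",len(yx),c,onz(cm,c,.076))
pts=np.argwhere(blue)[:,::-1].astype(np.float32)
W=np.array([onz(cm,p,.010)[:2] for p in pts],np.float32)
r=cv2.minAreaRect(W); print("plate",r)
cv2.imwrite("pics/crop.png",cv2.resize(img[175:245,210:300],None,fx=8,fy=8,interpolation=cv2.INTER_CUBIC))
E
python3 m.py
```

```text
red 72 [228.18055556 227.625     ] [0.48710856 0.09469105 0.076     ]
plate ((0.5692368745803833, 0.022076427936553955), (0.18220724165439606, 0.11652546375989914), 83.76918029785156)
```

View pics/crop.png

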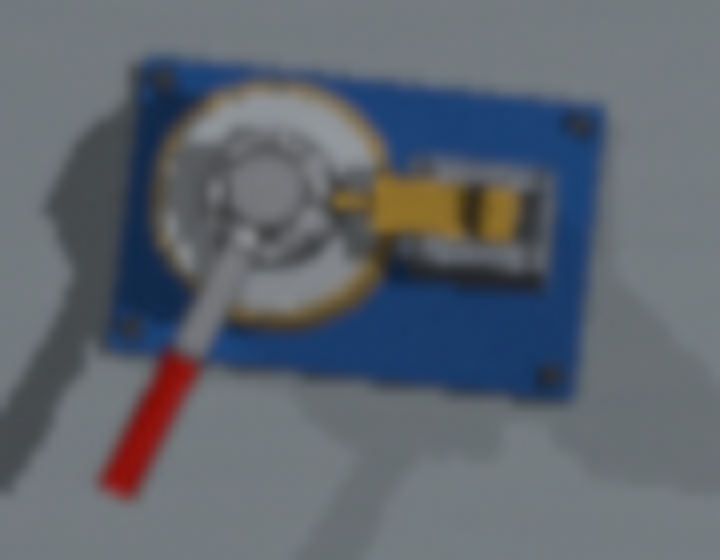

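The crop shows the axle at about (267,187), which is (243,198) in the full picture. The ridge is at about (474,212), or (269,201), and the plate corners are clear.

```bash
cat > m2.py <<'E'
from h import *
cm=cam("top")
f=lambda x,y:(209.5+x/8+.06,174.5+y/8+.06)
ax=onz(cm,f(267,187),.096); rg=onz(cm,f(474,212),.098); red=onz(cm,(228.18,227.6),.078)
print("axle",ax,"ridge",rg); d=ax-rg; print("dist",np.hypot(*d[:2]),"y-axis ang",np.degrees(np.arctan2(d[1],d[0])))
l=red-ax; print("lever r",np.hypot(*l[:2]),np.degrees(np.arctan2(l[1],l[0])))
corn=[f(143,57),f(606,105),f(572,402),f(107,350)]
C=np.array([onz(cm,c,.01)[:2] for c in corn]); print(C, [np.linalg.norm(C[i]-C[i-1]) for i in range(4)])
for i,j in((0,1),(3,2)): v=C[i]-C[j]; print(np.degrees(np.arctan2(v[1],v[0])))
E
python3 m2.py
```

```text
axle [0.57346752 0.05000122 0.096     ] ridge [ 0.56408263 -0.02635686  0.098     ]
dist 0.07693264653338674 y-axis ang 82.99312563789238
lever r 0.09717858233852955 152.79030651457435
[[ 0.63778821  0.10783175]
 [ 0.61895676 -0.07585228]
 [ 0.50094942 -0.0626313 ]
 [ 0.52103524  0.12014231]] [np.float64(0.11740019113685908), np.float64(0.18464681213941778), np.float64(0.11874564419407602), np.float64(0.18387395496839468)]
84.14643879141825
83.72867128083797
```

drive_tool(
  motion=[
    [[4.5,0,0],[0,0,-5],1],
    [[4.5,0,0],[0,0,-5],1],
    [[5,0,0],[0,0,-5],1],
    [[5,0,0],[0,0,-5],1],
    [[5,0,0],[0,0,-5],1],
    [[5,0,0],[0,0,-5],1],
  ],
)

```text
time: 0.9
position: [0.4386, -0.479, 0.2917]
tool_rot: [-2.881, -1.252, 0.0]
ft_force: [0.1, -0.2, -0.1]
grip_width: 1.002
grip_force: 0.0
```

The axle distance, lever radius and plate sizes all match the given dimensions: axle (0.573,0.050), yaw ≈ -6.1°, and the lever at 153°, which has to reach 114°. Next I'll take a closer look with the wrist camera.

drive_tool(
  motion=[
    [[5.7,-1.1,0],[0,0,-4],1],
    [[5.7,-1.1,0],[0,0,-4],1],
    [[5.7,-1.1,0],[0,0,-4],1],
    [[5.7,-1.1,0],[0,0,-4],1],
    [[5.7,-1.1,0],[0,0,-4],1],
    [[5.7,-1.1,0],[0,0,-4],1],
    [[5.7,-1.1,0],[0,0,-4],-1],
    [[5.7,-1.1,0],[0,0,-4],-1],
    [[5.7,-1.1,0],[0,0,-4],-1],
    [[0,0,0],[0,0,-1],-1],
    [[0,0,0],[0,0,0],-1],
    [[0,0,0],[0,0,0],-1],
  ],
)

```text
time: 2.4
position: [0.5813, 0.0113, 0.2919]
tool_rot: [2.341, 2.095, -0.001]
ft_force: [0.6, 0.1, 0.7]
grip_width: 0.403
grip_force: 0.0
```

```bash
python3 - <<'E'
from h import *
s=ctrl.get_state(); im=ctrl.get_image("wrist"); cv2.imwrite("pics/w1.png",im[:,:,::-1])
print(s["position"],s["tool_rot"],s["grip_width"],np.degrees(2*np.arctan2(s["tool_rot"][1],s["tool_rot"][0])))
np.savez("w1.npz",position=s["position"],tool_rot=s["tool_rot"])
cm=cam("wrist",s)
for P in((.5735,.05,.096),(.564,-.026,.092),(.487,.0947,.08)): print(proj(cm,P))
E
```

```text
[0.58125556 0.0113154  0.29189216] [ 2.34106715e+00  2.09470326e+00 -1.45028235e-03] 0.40346717159675155 83.64208580756019
[260.81081897 152.34338143]
[260.89554876 236.49484127]
[154.07408743 108.76276927]
```

View pics/w1.png

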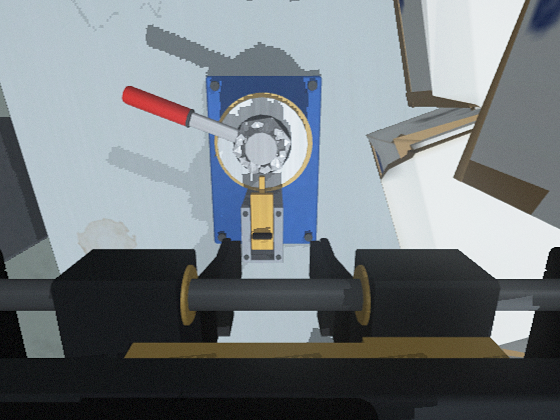

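The wrist view shows the axle top at (261,149), the ridge at (262,236), and the red grip running from (128,95) to (188,117). All of this fits the top-camera estimate. I'll refine the numbers from this view and plan a light grasp on the lever.

```bash
cat > w.py <<'E'
from h import *
s=dict(np.load("w1.npz")); img=cv2.imread("pics/w1.png"); cm=cam("wrist",s)
hsv=cv2.cvtColor(img,cv2.COLOR_BGR2HSV)
red=cv2.inRange(hsv,(0,150,90),(8,255,255))|cv2.inRange(hsv,(170,150,90),(180,255,255)); red[:, 220:]=0
p=np.argwhere(red)[:,::-1].astype(np.float32); (c,wh,a)=cv2.minAreaRect(p)
g=onz(cm,c,.074); A=onz(cm,(261,149),.096); r=onz(cm,(262,236),.096)
print("grip",g,wh,"axle",A,"ridge",r)
d=A-r; l=g-A
print(np.hypot(*d[:2]),np.degrees(np.arctan2(d[1],d[0])),np.hypot(*l[:2]),np.degrees(np.arctan2(l[1],l[0])))
cv2.imwrite("pics/w1crop.png",cv2.resize(img[80:270,190:340],None,fx=3.1,fy=3.1,interpolation=cv2.INTER_CUBIC))
print(ctrl.get_state()["joint_positions"])
E
cat > to.py <<'E'
from h import *
import sys
x,y,z,yaw=map(float,sys.argv[1:])   # target TCP, world angle of tool y (deg)
s=ctrl.get_state(); M=R.from_rotvec(s["tool_rot"]).as_matrix()
ty=np.degrees(np.arctan2(M[1,1],M[0,1])); dw=np.array([x,y,z])-s["position"]
print("tool y ang",ty,"tilt",M[:,2],"turn z",-(yaw-ty)); print("d tool now cm",100*M.T@dw)
th=np.radians(yaw); N=np.array([[np.sin(-th+0)*-1*-1,np.cos(th),0],[np.cos(th),np.sin(th),0],[0,0,-1]])
N=np.c_[[-np.sin(th),np.cos(th),0],[np.cos(th),np.sin(th),0],[0,0,-1]]
print("d in target frame cm",100*N.T@dw)
E
python3 w.py; python3 to.py .487 .095 .2 62.8
```

```text
grip [0.48633839 0.09822648 0.074     ] (68.42140197753906, 17.518178939819336) axle [0.5739966  0.05273241 0.096     ] ridge [ 0.56539588 -0.02408613  0.096     ]
0.07729852304686834 83.61167852196591 0.09876068875862276 152.5709679387497
[ 0.48799358  0.22961467 -0.64241383  1.60923441  0.14075155  1.35003198
 -0.28370474]
tool y ang -6.354282480168036 tilt [-4.58225601e-04 -5.94826494e-04 -9.99999718e-01] turn z -69.15428248016804
d tool now cm [  7.27107088 -10.29028337   9.19482373]
d in target frame cm [12.20538081  3.12650337  9.19547948]
```

View pics/w1crop.png

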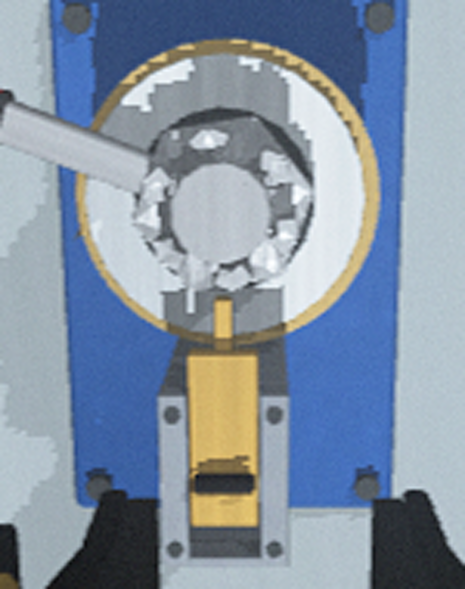

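The crop confirms the axle centre and shows the keeper drawn back. No slot faces the tongue yet.

drive_tool(
  motion=[
    [[2.4,-3.4,0],[0,0,0],0.2],
    [[2.4,-3.4,0],[0,0,0],0.2],
    [[2.4,-3.4,0],[0,0,0],0.2],
    [[0,0,1],[0,0,-9.5],0.2],
    [[0,0,1],[0,0,-9.5],0.2],
    [[0,0,1],[0,0,-9.5],0.2],
    [[0,0,1],[0,0,-9.5],0.2],
    [[0,0,1],[0,0,-9.5],0.2],
    [[0,0,1],[0,0,-9.5],0.2],
    [[0,0,1],[0,0,-9.5],0.2],
    [[0,0,1],[0,0,-2.5],0.2],
    [[0,0,0],[0,0,0],0.2],
  ],
)

```text
time: 3.95
position: [0.4872, 0.0952, 0.2115]
tool_rot: [-0.742, -3.051, 0.001]
ft_force: [0.3, 0.5, 0.6]
grip_width: 0.606
grip_force: 0.0
```

```bash
python3 to.py .4865 .097 .124 62.7
```

```text
tool y ang 62.65060310284462 tilt [-1.57587686e-03 -6.18220715e-05 -9.99998756e-01] turn z -0.049396897155382646
d tool now cm [0.13131752 0.13604788 8.74766503]
d in target frame cm [0.14320183 0.12935798 8.74758004]
```

drive_tool(
  motion=[
    [[0.1,0.1,2.2],[0,0,0],0.2],
    [[0,0,2.2],[0,0,0],0.2],
    [[0,0,2.2],[0,0,0],0.2],
    [[0,0,2.1],[0,0,0],0.2],
    [[0,0,0],[0,0,0],-1],
    [[0,0,0],[0,0,0],-1],
    [[0,0,0],[0,0,0],-1],
    [[0,0,0],[0,0,0],-1],
    [[0,0,0],[0,0,0],-1],
  ],
  force=6,
)

```text
time: 5.08
position: [0.4874, 0.0972, 0.1257]
tool_rot: [0.738, 3.053, -0.0]
ft_force: [-0.0, 0.9, 1.9]
grip_width: 0.181
grip_force: 6.0
```

```bash
python3 - <<'E'
from h import *
s=ctrl.get_state(); print(s["position"],s["ft_force"],s["grip_width"]*87,s["grip_force"])
A=np.array([.5738,.0515]); l=s["position"][:2]-A; print(np.hypot(*l),np.degrees(np.arctan2(l[1],l[0])))
cm=cam("top"); img=ctrl.get_image("top")[:,:,::-1]; cv2.imwrite("pics/t2.png",img)
# tool-frame step for rotating about A by -3 deg (cw)
r=np.hypot(*l)*100
for a in (3,): t=np.radians(a); print("step y",r*np.sin(t),"x",r*(1-np.cos(t)))
M=R.from_rotvec(s["tool_rot"]).as_matrix(); print("tool x",M[:,0],"tool y",M[:,1])
E
```

```text
[0.48736403 0.09723886 0.12568277] [-0.02962847  0.94228689  1.87472831] 15.74950014480764 6.000753790140152
0.09779172351071143 152.1137881132754
step y 0.5118023362578655 x 0.013402015836175498
tool x [-8.89628224e-01  4.56684706e-01 -8.37658388e-04] tool y [4.56684778e-01 8.89628575e-01 1.14770760e-04]
```

drive_tool(
  motion=[
    [[-0.01,0.51,0],[0,0,3],-1],
    [[-0.02,0.51,0],[0,0,3],-1],
    [[-0.01,0.51,0],[0,0,3],-1],
    [[-0.01,0.51,0],[0,0,3],-1],
    [[-0.02,0.51,0],[0,0,3],-1],
    [[-0.01,0.51,0],[0,0,3],-1],
    [[-0.01,0.51,0],[0,0,3],-1],
    [[-0.02,0.51,0],[0,0,3],-1],
    [[-0.01,0.51,0],[0,0,3],-1],
    [[-0.01,0.51,0],[0,0,3],-1],
  ],
)

```text
time: 6.38
position: [0.5206, 0.1342, 0.1255]
tool_rot: [-1.505, -2.757, 0.003]
ft_force: [-2.8, -0.5, 4.5]
grip_width: 0.18
grip_force: 6.0
```

```bash
cat > lev.py <<'E'
from h import *
s=ctrl.get_state(); print(s["position"],s["ft_force"],s["grip_width"]*87,s["grip_force"],s["time"])
A=np.array([.5738,.0515]); l=s["position"][:2]-A; print("TCP r, ang",np.hypot(*l),np.degrees(np.arctan2(l[1],l[0])))
M=R.from_rotvec(s["tool_rot"]).as_matrix(); print("tool x ang",np.degrees(np.arctan2(M[1,0],M[0,0])))
E
python3 lev.py
```

```text
[0.52060939 0.13418694 0.12548354] [-2.80450384 -0.45668038  4.52134639] 15.62623915852158 6.021848022937775 6.375
TCP r, ang 0.09831770626401047 122.75224803454424
tool x ang 122.73205350188206
```

drive_tool(
  motion=[
    [[-0.01,0.51,0],[0,0,3],-1],
    [[-0.02,0.51,0],[0,0,3],-1],
    [[-0.01,0.51,0],[0,0,3],-1],
    [[0,0,0],[0,0,0],-1],
    [[0,0,0],[0,0,0],-1],
  ],
)

```text
time: 7.0
position: [0.5345, 0.1417, 0.1255]
tool_rot: [1.714, 2.632, -0.0]
ft_force: [-1.5, -0.7, 4.2]
grip_width: 0.178
grip_force: 6.0
```

```bash
python3 lev.py
```

```text
[0.53447079 0.14168494 0.12546948] [-1.53296299 -0.70604679  4.16869611] 15.52078357990963 6.00070483982563 7.0
TCP r, ang 0.09838754943555131 113.56178234454893
tool x ang 113.86781487800165
```

drive_tool(
  motion=[
    [[0,0,0],[0,0,0],0.2],
    [[0,0,0],[0,0,0],0.2],
    [[0,0,0],[0,0,0],0.2],
    [[0,0,-4],[0,0,0],0.2],
    [[0,0,-5],[0,0,0],0.2],
    [[0,0,-5],[0,0,0],0],
    [[0,0,-2],[0,0,10],-1],
    [[0,0,0],[0,0,10],-1],
    [[0,0,0],[0,0,10],-1],
    [[0,0,0],[0,0,0],-1],
  ],
)

```text
time: 8.25
position: [0.5343, 0.142, 0.2851]
tool_rot: [2.335, 2.101, -0.0]
ft_force: [0.5, -0.3, -0.5]
grip_width: 0.131
grip_force: 0.0
```

```bash
python3 to.py .5595 .005 .29 -6.2
```

```text
tool y ang -6.045288968156934 tilt [-5.38276662e-06 -1.16431983e-04 -9.99999993e-01] turn z 0.15471103184306578
d tool now cm [-13.36087075   3.94867968  -0.48573364]
d in target frame cm [-13.35010317   3.98473897  -0.48731548]
```

drive_tool(
  motion=[
    [[-4.4,1.3,0],[0,0,0],-1],
    [[-4.4,1.3,0],[0,0,0],-1],
    [[-4.5,1.3,0],[0,0,0.2],-1],
    [[0,0,0],[0,0,0],-1],
    [[0,0,0],[0,0,0],-1],
  ],
)

```text
time: 8.88
position: [0.5587, 0.0063, 0.285]
tool_rot: [-2.338, -2.097, -0.001]
ft_force: [-0.5, 0.8, -0.7]
grip_width: 0.002
grip_force: 0.0
```

```bash
cat > snap.py <<'E'
from h import *
import sys
n=sys.argv[1]; s=ctrl.get_state(); img=ctrl.get_image("wrist")[:,:,::-1].copy(); cv2.imwrite(f"pics/{n}.png",img)
np.savez(n+".npz",position=s["position"],tool_rot=s["tool_rot"])
cm=cam("wrist",s); hsv=cv2.cvtColor(img,cv2.COLOR_BGR2HSV)
red=cv2.inRange(hsv,(0,150,90),(8,255,255))|cv2.inRange(hsv,(170,150,90),(180,255,255)); red[:,230:]=0
p=np.argwhere(red)[:,::-1].astype(np.float32); (c,wh,a)=cv2.minAreaRect(p)
g=onz(cm,c,.074); l=g[:2]-[.5738,.0515]; print("lever",np.hypot(*l),np.degrees(np.arctan2(l[1],l[0])))
a=proj(cm,(.5738,.0515,.09)).astype(int); print(a,proj(cm,(.5655,-.0255,.095)))
x0,y0=max(a[0]-75,0),max(a[1]-75,0)
cv2.imwrite(f"pics/{n}c.png",cv2.resize(img[y0:y0+190,x0:x0+150],None,fx=3.1,fy=3.1,interpolation=cv2.INTER_CUBIC)); print(x0,y0,s["position"],s["grip_width"],s["time"])
E
python3 snap.py w2
```

```text
lever 0.10412987848705468 113.49468980984939
[287 141] [286.92977083 232.33013671]
212 66 [0.55874271 0.00628901 0.28504217] 0.0017313645680141735 8.875
```

View pics/w2c.png

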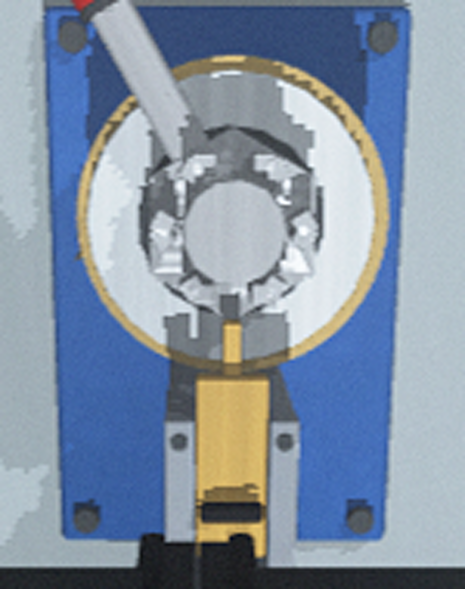

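A slot at crop (232,303) now lines up with the brass tongue at (232,330). The lever measures 113.5° against the 113.8° wanted, and the ridge is where expected. Next I'll go behind the ridge with closed fingers.

```bash
python3 to.py .5635 -.0429 .1655 -6.2
```

```text
tool y ang -6.1635876856676015 tilt [-1.98686978e-04  8.84401763e-04 -9.99999589e-01] turn z 0.036412314332398665
d tool now cm [-4.92894487  1.01752979 11.96186454]
d in target frame cm [-4.91803487  1.01715542 11.96638607]
```

drive_tool(
  motion=[
    [[-2.5,0.5,0],[0,0,0],-1],
    [[-2.4,0.5,2],[0,0,0],-1],
    [[0,0,4],[0,0,0],-1],
    [[0,0,3.5],[0,0,0],-1],
    [[0,0,1.5],[0,0,0],-1],
    [[0,0,0],[0,0,0],-1],
    [[0,0,0],[0,0,0],-1],
  ],
)

```text
time: 9.8
position: [0.5644, -0.0438, 0.1768]
tool_rot: [2.339, 2.095, 0.003]
ft_force: [0.6, 1.0, 0.2]
grip_width: 0.001
grip_force: 0.0
```

```bash
python3 to.py .5635 -.0429 .1655 -6.2; python3 snap.py w3
```

```text
tool y ang -6.303121656732373 tilt [ 2.52887988e-03 -2.75537400e-04 -9.99996764e-01] turn z -0.10312165673237317
d tool now cm [ 0.07532825 -0.10168742  1.13115954]
d in target frame cm [ 0.07551024 -0.09867386  1.13141427]
lever 0.139739009104576 160.96183939661498
[272  62] [272.80812335 218.07819431]
197 0 [ 0.56439942 -0.04375725  0.17681414] 0.001391686439752178 9.8
```

drive_tool(
  motion=[
    [[0,-0.1,0.6],[0,0,0],-1],
    [[0,0,0.5],[0,0,0],-1],
    [[0,0,0],[0,0,0],-1],
    [[0,0,0],[0,0,0],-1],
  ],
)

```text
time: 10.35
position: [0.5624, -0.0442, 0.1642]
tool_rot: [-2.341, -2.095, 0.0]
ft_force: [-0.0, 0.1, 0.1]
grip_width: 0.007
grip_force: 0.0
```

```bash
python3 to.py .5635 -.0429 .1655 -6.2; python3 snap.py w4; python3 -c "
from h import *
im=cv2.imread('pics/w4.png')[120:330,180:400]; cv2.imwrite('pics/w4d.png',cv2.resize(im,None,fx=2.5,fy=2.5))"
```

```text
tool y ang -6.366922323106771 tilt [-1.01476467e-04 -1.78056139e-05 -9.99999995e-01] turn z -0.16692232310677113
d tool now cm [ 0.14197846  0.09573047 -0.13107765]
d in target frame cm [ 0.14170272  0.09615667 -0.13106408]
lever 0.13244756042976782 161.89117456925234
[276  57] [276.943107   224.90968401]
201 0 [ 0.56239102 -0.04420489  0.16418936] 0.006609908357978223 10.35
```

View pics/w4d.png

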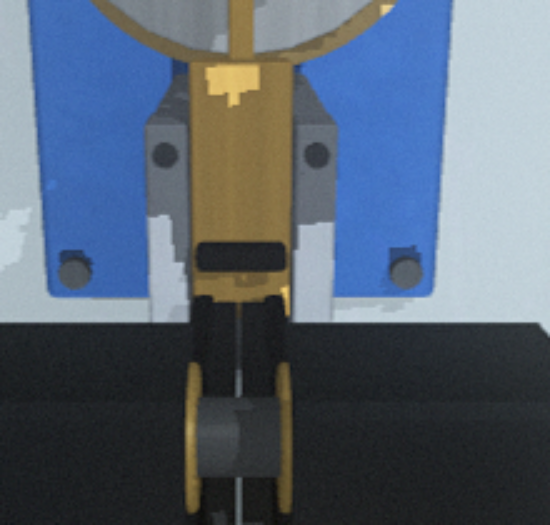

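The closed fingers are centred behind the black ridge with a small gap, and there is no contact yet (ridge at about (240,256), fingertips at about (238,300)). Now I'll push toward the axle.

drive_tool(
  motion=[
    [[0.3,0,-0.05],[0,0,0],-1],
    [[0.3,0,0],[0,0,0],-1],
    [[0.3,0,0],[0,0,0],-1],
    [[0.3,0,0],[0,0,0],-1],
    [[0.3,0,0],[0,0,0],-1],
    [[0,0,0],[0,0,0],-1],
  ],
)

```text
time: 11.15
position: [0.5642, -0.0296, 0.1649]
tool_rot: [2.342, 2.094, -0.0]
ft_force: [-0.8, -2.7, 0.6]
grip_width: 0.007
grip_force: 0.6
```

```bash
cat > kp.py <<'E'
from h import *
s=ctrl.get_state(); u=np.array([np.cos(np.radians(83.8)),np.sin(np.radians(83.8))])
print("s",-(s["position"][:2]-[.5738,.0515])@u,"z",s["position"][2],"F along",s["ft_force"][:2]@u,s["ft_force"])
E
python3 kp.py
```

```text
s 0.08167221725121217 z 0.16491424857754655 F along -2.7552594412149567 [-0.84975268 -2.67915719  0.63432785]
```

Contact is made, with about 3 N resisting. Pushing on past the ball to the stop.

drive_tool(
  motion=[
    [[0.2,0,0],[0,0,0],-1],
    [[0.2,0,0],[0,0,0],-1],
    [[0.2,0,0],[0,0,0],-1],
    [[0.1,0,0],[0,0,0],-1],
    [[0,0,0],[0,0,0],-1],
  ],
)

```text
time: 11.78
position: [0.5647, -0.0239, 0.1647]
tool_rot: [2.342, 2.093, -0.003]
ft_force: [0.1, -5.2, 1.1]
grip_width: 0.007
grip_force: 2.5
```

```bash
python3 kp.py
```

```text
s 0.07593116596004293 z 0.16474377880245136 F along -5.154779401921836 [ 0.12263024 -5.19842919  1.05148126]
```

drive_tool(
  motion=[
    [[0.15,0,0],[0,0,0],-1],
    [[0.1,0,0],[0,0,0],-1],
    [[0,0,0],[0,0,0],-1],
    [[0,0,0],[0,0,0],-1],
  ],
)

```text
time: 12.28
position: [0.5648, -0.0235, 0.1648]
tool_rot: [2.342, 2.09, -0.006]
ft_force: [-1.6, -8.6, 2.3]
grip_width: 0.006
grip_force: 4.3
```

```bash
python3 kp.py
```

```text
s 0.07549397887509068 z 0.1647866832533797 F along -8.705002502842058 [-1.62869068 -8.57928551  2.27869178]
```

The travel stopped at s≈75.5 mm, where 76 was expected for home, and the force is rising, so the keeper is at its stop. Backing off to check.

drive_tool(
  motion=[
    [[-0.6,0,0],[0,0,0],-1],
    [[-1,0,0],[0,0,0],-1],
    [[0,0,-3],[0,0,0],-1],
    [[0,0,-5],[0,0,0],-1],
    [[2,0,-4],[0,0,0],-1],
    [[2,0,0],[0,0,0],-1],
    [[0,0,0],[0,0,0],-1],
    [[0,0,0],[0,0,0],-1],
  ],
)

```text
time: 13.28
position: [0.5673, 0.0031, 0.2838]
tool_rot: [-2.341, -2.094, 0.002]
ft_force: [0.1, -0.3, 0.1]
grip_width: 0.01
grip_force: 0.0
```

```bash
python3 snap.py w5
```

```text
lever 0.09732989405508688 113.49240621021681
[276 138] [277.12132895 230.11812837]
201 63 [0.56730609 0.00311999 0.28380418] 0.0095300493503909 13.275
```

View pics/w5c.png

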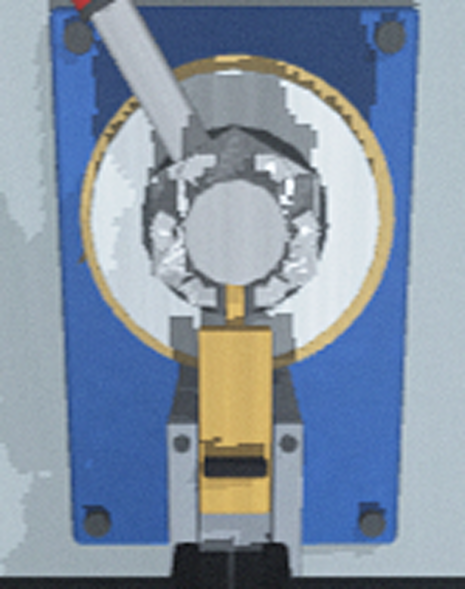

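The picture shows the tongue through the slot and into the axle. The ridge has moved to (235,467), and the lever is still at 113.5°. I'll check the ridge distance numerically and hand in.

```bash
python3 - <<'E'
from h import *
cm=cam("wrist",dict(np.load("w5.npz"))); f=lambda x,y:(201+x/3.1,63+y/3.1)
A=onz(cm,f(235,233),.096); r=onz(cm,f(235,467),.096); d=np.hypot(*(A-r)[:2]); print(d)
if d<.0665: print(ctrl.close_job())
E
```

```text
0.06338679560798229
the job is handed in; nothing more can be done
None
```

The castle nut is tight with its slot lined up, and the keeper is fully home: the ridge measures 63.4 mm from the axle, against 64 mm nominal. The fingers were clear of everything and I touched no bystanders, so I handed the job in at about 13 s; no verdict came back.

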